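# Dock the telescoping scraper and draw it out to the second stop

### The job

Pick up the telescoping scraper, turn it to match the steel bracket and lower it in: stop plate down in the gap between the two close forks, tube in all three slots, telescope still closed. Then squeeze the button in the side of its handle, pull the handle straight out past the first stop to the second (fully extended), with the scraper still seated in the bracket. Finish there still gripping the extended handle, so that I can fit the lock ring, and leave the other things on the worktop where they are.

Things in the scene. Friction and masses are not known exactly. Their poses are not given: they have to be found in the camera images.
- scraper: Telescoping scraper, 316 mm long closed, 0.32 kg (mass varies), loose on the worktop. Origin on its underside, below the stop plate; y points from handle to head, z up. Tool axis along y at z = 26 mm. Square aluminium tube 24x24 mm, y = +30 to -120 mm, with a 28 mm collar at its end (y = -112 to -122). Grey head block y = 29 to 71, 46 wide, 36 high; steel blade 64 wide, out to y = 97 mm.
- stop_plate (a point): Point on the tool axis in the middle of the steel stop plate (26 mm above the scraper's underside), axes as scraper. The plate stands across the tube: 6 mm thick in y, 56 mm wide in x, from 26 mm below to 20 mm above this point.
- tube_hold (a point): Point on the tool axis, 42 mm from the stop plate towards the handle, near the centre of mass: the place to carry the scraper by its bare tube, 24 mm wide in x. Docked, it lies clear between the forks, which leave 62 mm of tube free. Carrying by the handle instead presses the button and lets the telescope slide.
- handle_grip (a point): Point on the tool axis in the middle of the black handle, level with the button, moving with the handle: 167 mm from the stop plate towards -y closed, 267 mm extended. Handle 26 mm wide in x (32 mm over the button), 84 mm long in y, from 26 mm below to 14 mm above this point. Axes as scraper.
- telescope (a joint): How far the handle is drawn out of the tube along the scraper's -y, m: 0 closed, first stop 0.050, second stop 0.100 (end of travel). With the button out, a pin latches it at each stop; with the button pressed it slides freely (about 1 N friction) through the first stop to the second.
- button (a joint): Grey release button, 36 mm long, 20 mm high, beside the handle grip point on the handle's -x side (facing the robot), 6 mm proud. 0 out, 0.005 m fully pressed (towards +x); unlatches at about 0.0035; about 6 N presses it fully, it springs back when let go. Gripping the handle across x, one finger on the button, presses it.
- dock: Steel bracket fixed to the worktop. Origin on the worktop below the seat; y is where the docked head points, z up. Base 84 mm wide, y = -90 to +22, 8 mm thick. Three forks 64 mm wide, slots 29 mm wide with floors 50 mm up: two at y = -8 and +8 (5 mm thick, 11 mm gap for the stop plate), one at y = -76 (6 mm thick, carries the tube). Straight prongs to 66 mm, flared ears to 84 mm height.
- dock_seat (a point): Where stop_plate lies when the scraper is seated: 62 mm above the worktop, midway between the two close forks; axes as dock. The scraper's y must point along the dock's y. Mind the bottle rack above the back: its front bar runs along y at x = 0.63 m, 0.44 m above the worktop; keep the wrist in front of it.
- ball_valve: loose brass ball valve with a red lever, 32x115x49 mm; a bystander, to be left where it is. Origin: centre of its underside.
- tape_roll: loose roll of white tape lying flat, 52 mm across, 15 mm high; a bystander, to be left where it is. Origin: centre of its underside.
- black_cap: loose black bottle cap, 57 mm across, 24 mm high; a bystander, to be left where it is. Origin: centre of its underside.
- grey_cap: loose dark grey bottle cap, 69 mm across, 24 mm high; a bystander, to be left where it is. Origin: centre of its underside.
- tea_tin: loose green and grey tea tin, 74 mm across, 92 mm high; a bystander, to be left where it is. Origin: centre of its underside.
- white_cup: loose white cup with a handle, 80x109x95 mm; a bystander, to be left where it is. Origin: centre of its underside.
- teaspoon: loose steel teaspoon, 132x26x9 mm; a bystander, to be left where it is. Origin: centre of its underside.

How it is judged (in metres and radians):
On the way:
1. The closed scraper is seated in the bracket: stop plate within 9 mm of the seat point, lined up and level within 0.1 rad, telescope within 5 mm of closed (distance between stop_plate and dock_seat below 0.009 m and angle between the y axis of scraper and the y axis of dock, either way round below 0.1 rad and angle between scraper's own z axis and vertical below 0.1 rad and value of joint telescope below 0.005 m), for 0.2 s.
At the end, for the whole second after the job is handed in: The scraper is seated in the bracket (stop plate within 9 mm of the seat point, lined up and level within 0.1 rad), the telescope is out at the second stop (more than 96 mm) and still, and the gripper is holding the handle (contact over 3 N, grasp point within 50 mm of the handle's middle) (distance between stop_plate and dock_seat below 0.009 m and angle between the y axis of scraper and the y axis of dock, either way round below 0.1 rad and angle between scraper's own z axis and vertical below 0.1 rad and value of joint telescope above 0.096 m and velocity of joint telescope between -0.01 and 0.01 m/s and contact force between the fingers and scraper above 3 N and distance between the grasp point and handle_grip below 0.05 m); the arm keeps its last pose, push and grip.
It fails at once if one of the other loose things was pushed more than 30 mm from its place (distance of any of ball_valve, tape_roll, black_cap, grey_cap, tea_tin, white_cup, teaspoon from where it was at the start of the episode above 0.03 m).
It also fails if it takes over 51 s, if anything falls off the work surface, if the arm or the gripper's body presses on something with over 40 N, if the wrist force passes 120 N, or if a joint passes its speed limit or range.

### The arm

A 6-joint arm with a two-finger parallel gripper is mounted at the origin on a cart in front of the work surface, level with it; the furniture and walls round the work are solid. World frame = base frame: x ahead of the robot, y to its left, z up, the work surface at z = 0. Lengths are in mm, angles in rad, forces in N, time in s.
With the tool pointing down it reaches from about 300 to 850 mm from the base axis. Payload 5.4 kg.
Tool frame: the origin (TCP) lies midway between the tips of the shut fingers; the grasp point (between the pads) lies 19 mm behind it; z points along the fingers, y is the line along which they close (so a half turn about z gives the same grasp; the last joint's range is limited). The gripper opens to 85 mm and grips with 20 to 120 N. Pads are 22 mm wide; open, the fingers measure 114 mm over their backs; the gripper's body (76 mm by 85 mm) begins 54 mm behind the grasp point. The pads swing forward as they close: fully open they stand 13 mm farther back than shut.
Start: joints at [1.04, 0.158, 1.597, -0, 1.386, -0.21], TCP at [181.322, 545.645, 231.299] pointing down, gripper open.
Joint ranges: [-2.91, 2.91], [-0.94, 2.29], [0.18, 2.7], [-1.29, 4.43], [0.17, 2.64], [-3, 3]. Speed limits (rad/s): [2.57, 2.57, 3.14, 3.14, 3.14, 3.14].

### API

Orientations are given as a rotation vector (axis times angle).
In Python, from bench import sense, grab_frame, calibration, finish_job gives the robot as it stands.
- The arm moves only by the tool move_arm, never from a script. Its argument "increments" is a list of rows, each a list of 3 entries, a list of its own where there are three numbers: the shift along the world's x, y, z as a fraction of full scale, then the turn about the world's z as a fraction of full scale, then the finger opening in mm, from 0 to 85.4. In form: [[[x, y, z], roll, hand], ...]. A call has 1 to 5 rows; each row shifts and turns the commanded pose from where the row before left it; what a row does not reach is not made up. Full scale, the value 1, is 0.02 m for a shift and 0.1 rad for a turn. A row lasts 1/12 s, in which the tool goes at most 41.7 mm and 7.16 degrees, less where a joint would pass 70% of its speed; a pose out of reach is approached as far as the arm can. A call with a number of a shift or a turn outside -1 to 1 is refused whole. A call with a gripper value outside its range is refused whole. The fingers move at their own pace and stop on an object; "squeeze" is the grip in N (left out, the last holds). Time passes only in rows, so rows that do not move let the fingers close. It gives the time, the measured TCP pose, the force, the opening and the grip force at its end, in the units of the state.
- sense(): the state, without advancing time (a new reading comes with each control period).
- grab_frame(name): name is "scene" or "side" or "wrist"; returns (picture, depth): 384x512x3 uint8, red, green, blue; 384x512 float32, mm along the optical axis (not along the pixel's ray), 0 where there is no reading.
- calibration(name): a dict with "intrinsics" (3x3 intrinsics, pixels), "R" (3x3) and "t" (3): a world point X has camera coordinates R X + t. Camera axes: x right, y down, z forward; pixel columns grow to the right and rows downward; lengths in mm; the calibration is good to about 2 mm. The wrist camera is an equidistant fisheye: a pixel r from the principal point sees the ray r / f radians off the axis. A picture is of the moment at which its call begins: read the wrist's pose just before it. calibration takes no time and is no camera call; for the wrist camera it gives the pose at the moment of the call.
- finish_job(): hands the job in; it is judged then, once.
The state is a dict: "time": time; "joint_pos": joint angles; "joint_velocities": joint speeds; "joint_torque": joint torques, N m; "ee_pos": TCP position; "tool_rot": TCP orientation; "force": force on the tool from outside, world axes, zero at the start; "torque": the same for the moment, N m; "grip_width": finger opening in mm; "finger_force": force on a finger pad.
Only numpy, scipy, OpenCV 4.12 (cv2) and the standard library are available. Lean on these libraries where they do the work, as an engineer would, in place of code of your own. Each camera call takes 0.05 s, during which the arm holds its last target. There are 200 camera calls.

## Working session

There is one attempt and no reset: what is moved stays moved. The work goes in short steps, Python scripts to look and compute and a tool call to move; the robot and the scene stay as the last step left them, time stands still between calls to the robot, and variables do not carry over. Pictures are saved under pics/ and viewed, at most 10 in all, crops included, and the job is handed in when it is done.

Besides the shell and the picture viewer there is one more tool, called after "Call:" by a JSON object that holds its "name" and its "arguments". move_arm: Moves the arm, as the interface text tells. Shift numbers are shares of 0.02 m and turn numbers shares of 0.1 rad, none past 1 either way. Its arguments: {"type":"object","properties":{"increments":{"type":"array"},"squeeze":{"type":"number"}},"required":["increments"]}

```bash
mkdir -p pics; python3 - <<'E'
from bench import *
import cv2,numpy as np
s=sense();print(s)
for n in("scene","side"):
    p,d=grab_frame(n);cv2.imwrite(f"pics/{n}0.png",cv2.cvtColor(p,cv2.COLOR_RGB2BGR));np.save(f"{n}0.npy",d)
    c=calibration(n);print(n,c)
E
```

```text
{'time': 0.0, 'joint_pos': array([ 1.03990391e+00,  1.59059841e-01,  1.59823711e+00,  2.12362207e-05,
        1.38619204e+00, -2.10095079e-01]), 'joint_velocities': array([ 0.00253436,  0.00107116,  0.00040925,  0.00094489, -0.00226202,
        0.00048071]), 'joint_torque': array([ 7.56362226e-06, -3.95993149e+01, -3.31432235e+01, -1.58301491e-04,
        8.40951019e-03, -3.05854644e-05]), 'ee_pos': array([181.01236807, 545.13470132, 230.30838973]), 'tool_rot': array([-5.01642434e-01, -3.10056700e+00,  2.76415589e-03]), 'force': array([0.85366535, 0.50609926, 0.50854757]), 'torque': array([-0.02923932,  0.01604712,  0.00948418]), 'finger_force': 0.0, 'grip_width': 85.27590054218918}
scene {'intrinsics': array([[441.88807652,   0.        , 260.83250191],
       [  0.        , 441.88807652, 191.55262105],
       [  0.        ,   0.        ,   1.        ]]), 'R': array([[ 0.84950498, -0.52715305, -0.02123577],
       [-0.28845027, -0.43038091, -0.8553179 ],
       [ 0.44174397,  0.73272228, -0.51766816]]), 't': array([-468.12469041,  209.25832213, 1376.7369731 ])}
side {'intrinsics': array([[434.52828629,   0.        , 250.19675087],
       [  0.        , 434.52828629, 192.67432745],
       [  0.        ,   0.        ,   1.        ]]), 'R': array([[-0.93131655, -0.36337532, -0.02465467],
       [-0.1753351 ,  0.50665062, -0.84413432],
       [ 0.31922888, -0.78183343, -0.53556456]]), 't': array([ 529.62536634,  176.9685445 , 1207.87138633])}
```

View pics/scene0.png

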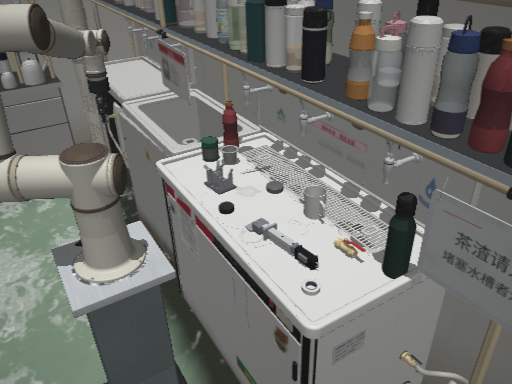

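View pics/side0.png

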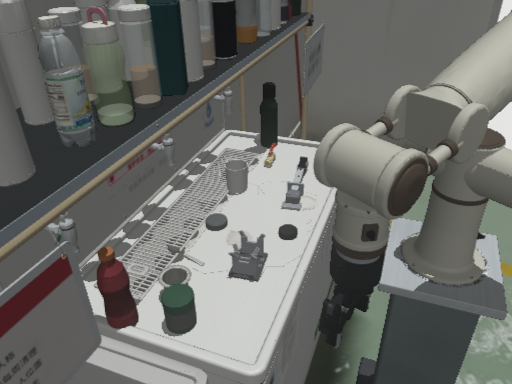

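The scene view shows the scraper with its head at about (262,228) and handle end at (315,262), and the bracket at about (220,182). In the side view the scraper is at (295,185) and the bracket at (248,258). Next I'll build a top-down map.

```bash
cat > h.py <<'E'
from bench import *
import cv2,numpy as np
def cloud(p,d,c):
    K=c["intrinsics"];v,u=np.mgrid[:384,:512]
    P=np.stack([(u-K[0,2])/K[0,0]*d,(v-K[1,2])/K[1,1]*d,d],-1)
    m=d>0
    return (P[m]-c["t"])@c["R"],p[m]
def ortho(P,col,x0,x1,y0,y1,s,name,zmax=150):
    # image right = -y, up = +x
    H=int((x1-x0)*s);W=int((y1-y0)*s)
    im=np.zeros((H,W,3),np.uint8)
    m=(P[:,2]<zmax)&(P[:,2]>-30)&(P[:,0]>x0)&(P[:,0]<x1)&(P[:,1]>y0)&(P[:,1]<y1)
    P=P[m];col=col[m];o=np.argsort(P[:,2])
    for q,c in zip(P[o],col[o]):
        r=int((x1-q[0])*s);k=int((y1-q[1])*s)
        cv2.rectangle(im,(k-1,r-1),(k+1,r+1),tuple(int(a) for a in c[::-1]),-1)
    for y in range(int(y0/100)*100,int(y1)+1,100):
        cv2.line(im,(int((y1-y)*s),0),(int((y1-y)*s),H),(255,0,0),1);cv2.putText(im,str(y),(int((y1-y)*s),10),0,.35,(0,0,255))
    for x in range(int(x0/100)*100,int(x1)+1,100):
        cv2.line(im,(0,int((x1-x)*s)),(W,int((x1-x)*s)),(255,0,0),1);cv2.putText(im,str(x),(0,int((x1-x)*s)),0,.35,(0,0,255))
    cv2.imwrite(name,im)
E
python3 - <<'E'
from h import *
A=[]
for n in("scene","side"):
    p=cv2.imread(f"pics/{n}0.png")[...,::-1];A.append(cloud(p,np.load(f"{n}0.npy"),calibration(n)))
P=np.vstack([a[0] for a in A]);C=np.vstack([a[1] for a in A])
ortho(P,C,230,720,-480,500,.8,"pics/o0.png")
np.savez("c0.npz",P=P,C=C,n=len(A[0][0]))
E
```

```text
(no output)
```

View pics/o0.png

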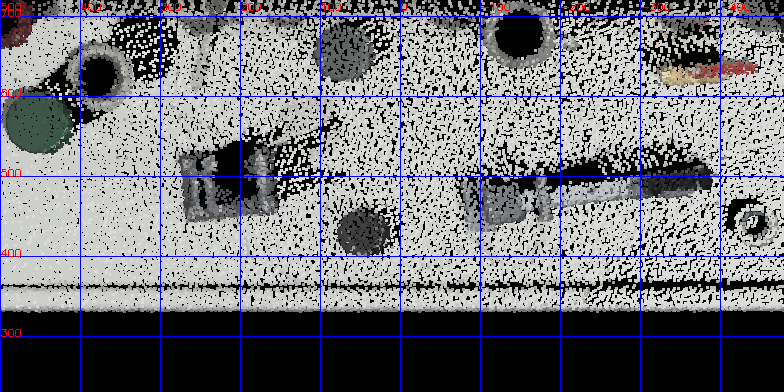

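The map shows the scraper lying from (465,-110) at the head to (500,-380) at the handle, with a yaw of about 0.12. The bracket has its fork pair at y≈248, x≈490. I'll pass over the bracket first for a wrist view.

Call:
{"name": "move_arm", "arguments": {"increments": [[[1, -1, 0.5], -1, 85], [[1, -1, 0.5], -1, 85], [[1, -1, 0.5], -1, 85], [[1, -1, 0.5], -1, 85], [[1, -1, 0.5], -1, 85]]}}

```text
time: 0.52
ee_pos: [281.8, 444.4, 281.2]
tool_rot: [-1.26, -2.878, 0.001]
force: [0.2, 0.2, 0.3]
grip_width: 84.8
finger_force: 0.0
```

Call:
{"name": "move_arm", "arguments": {"increments": [[[1, -1, 0], -1, 85], [[1, -1, 0], -1, 85], [[1, -1, 0], -1, 85], [[1, -1, 0], -1, 85], [[1, -1, 0], -1, 85]]}}

```text
time: 0.93
ee_pos: [381.9, 344.4, 280.9]
tool_rot: [-1.933, -2.476, 0.001]
force: [0.1, 0.5, 0.1]
grip_width: 84.9
finger_force: 0.0
```

Call:
{"name": "move_arm", "arguments": {"increments": [[[1, -1, 0], -1, 85], [[1, -1, 0], 0, 85], [[1, -1, 0], 0, 85], [[0.5, -1, 0], 0, 85], [[0, 0, 0], 0, 85]]}}

```text
time: 1.35
ee_pos: [453.0, 262.4, 280.6]
tool_rot: [2.053, 2.377, -0.003]
force: [-0.1, -0.2, -0.8]
grip_width: 84.9
finger_force: 0.0
```

```bash
python3 - <<'E'
from h import *
s=sense();print(s["time"],s["ee_pos"],s["tool_rot"],s["joint_pos"],s["joint_velocities"])
c=calibration("wrist");p,d=grab_frame("wrist");print(c)
cv2.imwrite("pics/w1.png",p[...,::-1]);np.savez("w1.npz",p=p,d=d,K=c["intrinsics"],R=c["R"],t=c["t"])
E
```

```text
1.35 [452.98887553 262.44268274 280.60187687] [ 2.05314273  2.37668284 -0.00283951] [ 0.29505495 -0.00515728  1.67284529 -0.00172437  1.47495942  0.14940625] [ 0.06368795 -0.00810191  0.0076561   0.04193489  0.0089162   0.05799003]
{'intrinsics': array([[297.31863964,   0.        , 252.75287144],
       [  0.        , 297.31863964, 196.5051036 ],
       [  0.        ,   0.        ,   1.        ]]), 'R': array([[ 9.89310538e-01,  1.45823953e-01,  1.83630438e-04],
       [ 1.39689802e-01, -9.48054636e-01,  2.85795671e-01],
       [ 4.18499461e-02, -2.82715018e-01, -9.58290562e-01]]), 't': array([-485.24629994,  133.62612304,  480.78603326])}
```

View pics/w1.png

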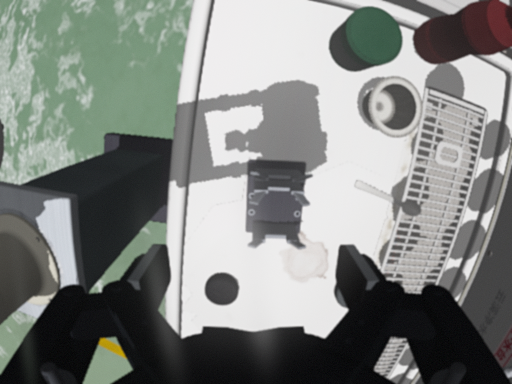

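The wrist view shows the bracket at about (276,200), with the close forks at its upper end (row ~195) and the single fork at (277,240). I'll fit it from depth.

```bash
cat >> h.py <<'E'
def wcloud(d,K,R,t,p=None):
    v,u=np.mgrid[:384,:512];x=(u-K[0,2])/K[0,0];y=(v-K[1,2])/K[1,1];r=np.hypot(x,y)
    m=(d>0)&(r<1.1)&(r>1e-6);k=np.tan(r[m])/r[m]
    Q=np.stack([x[m]*k*d[m],y[m]*k*d[m],d[m]],-1)
    return (Q-t)@R
def plot(P,x0,x1,y0,y1,s,name,z0=4,z1=110):
    m=(P[:,2]>z0)&(P[:,2]<z1)&(P[:,0]>x0)&(P[:,0]<x1)&(P[:,1]>y0)&(P[:,1]<y1);P=P[m];P=P[np.argsort(P[:,2])]
    im=np.zeros((int((x1-x0)*s),int((y1-y0)*s)),np.uint8)
    for q in P: cv2.circle(im,(int((y1-q[1])*s),int((x1-q[0])*s)),2,int(40+215*(q[2]-z0)/(z1-z0)),-1)
    im=cv2.applyColorMap(im,cv2.COLORMAP_JET)
    for y in range(int(y0/20)*20,int(y1)+1,20): cv2.line(im,(int((y1-y)*s),0),(int((y1-y)*s),9999),(255,255,255),1);cv2.putText(im,str(y),(int((y1-y)*s),10),0,.35,(255,255,255))
    for x in range(int(x0/20)*20,int(x1)+1,20): cv2.line(im,(0,int((x1-x)*s)),(9999,int((x1-x)*s)),(255,255,255),1);cv2.putText(im,str(x),(0,int((x1-x)*s)),0,.35,(255,255,255))
    cv2.imwrite(name,im)
E
python3 - <<'E'
from h import *
z=np.load("w1.npz");P=wcloud(z["d"],z["K"],z["R"],z["t"])
np.save("Pd.npy",P)
plot(P,410,570,130,310,3.3,"pics/d1.png")
m=(abs(P[:,0]-400)<15)&(abs(P[:,1]-300)<30);print("table z",np.median(P[m,2]))
D=P[(P[:,0]>430)&(P[:,0]<550)&(P[:,1]>140)&(P[:,1]<290)&(P[:,2]>4)]
print(np.histogram(D[:,2],bins=range(0,105,5)))
b=D[(D[:,2]>4)];r=cv2.minAreaRect(b[:,:2].astype(np.float32));print("base rect",r)
for lo,hi in((60,95),(76,95),(44,56)):
    q=D[(D[:,2]>lo)&(D[:,2]<hi)]
    print(lo,[ (a.round(1)) for a in np.percentile(q,[1,50,99],axis=0)],len(q))
E
```

```text
table z -0.34302902756259523
(array([  35, 2319,  186,  119,  126,  132,  150,  131,  142,  310,  145,
         81,  127,  249,  143,  178,  167,    2,    0,    0]), array([  0,   5,  10,  15,  20,  25,  30,  35,  40,  45,  50,  55,  60,
        65,  70,  75,  80,  85,  90,  95, 100]))
base rect ((485.10089111328125, 221.67543029785156), (96.3265151977539, 132.41026306152344), 7.753411769866943)
60 [array([451.3, 166.8,  60.6]), array([502. , 234.6,  72.1]), array([530.1, 268.8,  84.3])] 866
76 [array([449.7, 165.9,  76.1]), array([471.4, 230.2,  80.3]), array([531.8, 269.7,  84.6])] 314
44 [array([459.5, 167.7,  44.3]), array([490.7, 238.2,  49.3]), array([524.1, 259.6,  55.8])] 493
```

View pics/d1.png

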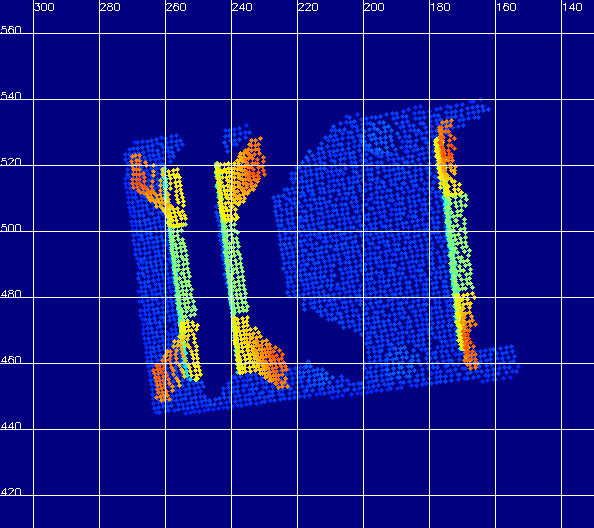

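```bash
cat >> h.py <<'E'
from scipy.optimize import least_squares
def sdf(P,boxes):
    o=np.full(len(P),1e9)
    for x0,x1,y0,y1,z0,z1 in boxes:
        c=np.array([x0+x1,y0+y1,z0+z1])/2;h=np.array([x1-x0,y1-y0,z1-z0])/2
        q=abs(P-c)-h
        o=np.minimum(o,np.linalg.norm(np.maximum(q,0),axis=1)+np.minimum(q.max(1),0))
    return o
def fit(P,boxes,g,zs=1):
    def tr(a):
        c,s=np.cos(a[2]),np.sin(a[2]);d=P-np.array([a[0],a[1],a[3]])
        return np.stack([c*d[:,0]+s*d[:,1],-s*d[:,0]+c*d[:,1],d[:,2]],-1)
    r=least_squares(lambda a:sdf(tr(a),boxes),[*g,0],loss="soft_l1",f_scale=1.5,x_scale=[10,10,.1,3],diff_step=1e-4)
    return r.x,np.median(abs(sdf(tr(r.x),boxes))),len(P)
dock=[(-42,42,-90,22,0,8)]
for y,t in((-8,5),(8,5),(-76,6)):
    dock+=[(-32,32,y-t/2,y+t/2,8,50),(-32,-14.5,y-t/2,y+t/2,50,66),(14.5,32,y-t/2,y+t/2,50,66)]
scr=[(-12,12,-122,30,14,38),(-14,14,-122,-112,12,40),(-23,23,29,71,8,44),(-28,28,-3,3,0,46),(-13,13,-209,-125,0,40)]
E
python3 - <<'E'
from h import *
P=np.load("Pd.npy")
D=P[(P[:,0]>435)&(P[:,0]<550)&(P[:,1]>145)&(P[:,1]<285)&(P[:,2]>4)&(P[:,2]<66)]
for g in((488,248,.11),(484,252,.08)): print(fit(D,dock,g))
z=np.load("c0.npz");P=z["P"]
for w in (P[:z["n"]],P[z["n"]:],P):
    D=w[(w[:,0]>420)&(w[:,0]<540)&(w[:,1]>-400)&(w[:,1]<-70)&(w[:,2]>6)&(w[:,2]<60)]
    print(fit(D,scr,(480,-170,.12)),np.percentile(D[:,2],99))
E
```

```text
(array([ 4.88299009e+02,  2.46241438e+02,  1.09757301e-01, -3.18465040e-01]), np.float64(0.3940610700482665), 4099)
(array([ 4.87730759e+02,  2.51279450e+02,  1.08865971e-01, -3.41839432e-01]), np.float64(0.5281645315483274), 4099)
(array([ 4.73388095e+02, -1.78109500e+02,  1.23680000e-01, -2.11385986e-01]), np.float64(1.4782376302894829), 978) 46.84154245907069
(array([ 4.71829590e+02, -1.73174306e+02,  1.13834430e-01, -7.95188422e-01]), np.float64(2.2108191300442996), 643) 45.391047816358636
(array([ 4.73008906e+02, -1.77015728e+02,  1.22107943e-01, -4.91226980e-01]), np.float64(1.7417966052321092), 1621) 46.1223415382191
```

Call:
{"name": "move_arm", "arguments": {"increments": [[[0, -1, 0], 0, 85], [[0, -1, 0], 0, 85], [[0, -1, 0], 0, 85], [[0, -1, 0], 0, 85], [[0, -1, 0], 0, 85]]}}

```text
time: 1.82
ee_pos: [450.6, 165.8, 281.0]
tool_rot: [-2.046, -2.383, 0.0]
force: [0.0, 0.1, 0.2]
grip_width: 84.8
finger_force: 0.0
```

Call:
{"name": "move_arm", "arguments": {"increments": [[[0, -1, 0], 0, 85], [[0, -1, 0], 0, 85], [[0, -1, 0], 0, 85], [[0, -1, 0], 0, 85], [[0, -1, 0], 0, 85]]}}

```text
time: 2.23
ee_pos: [450.8, 65.8, 281.1]
tool_rot: [-2.047, -2.383, -0.0]
force: [0.3, 0.9, 0.4]
grip_width: 85.0
finger_force: 0.0
```

Call:
{"name": "move_arm", "arguments": {"increments": [[[0, -1, 0], 0, 85], [[0, -1, 0], 0, 85], [[0, -1, 0], 0, 85], [[0, -1, 0], 0, 85], [[0, -1, 0], 0, 85]]}}

```text
time: 2.65
ee_pos: [451.0, -34.2, 281.1]
tool_rot: [-2.047, -2.383, -0.0]
force: [0.3, 0.2, -0.2]
grip_width: 85.4
finger_force: 0.0
```

Call:
{"name": "move_arm", "arguments": {"increments": [[[0, -1, 0], 0, 85], [[0, -1, 0], 0, 85], [[0, -1, 0], 0, 85], [[0, -1, 0], 0, 85], [[0, -1, 0], 0, 85]]}}

```text
time: 3.07
ee_pos: [451.3, -134.2, 281.0]
tool_rot: [-2.047, -2.382, -0.001]
force: [0.2, 0.7, 0.4]
grip_width: 84.8
finger_force: 0.0
```

Call:
{"name": "move_arm", "arguments": {"increments": [[[0, -1, 0], 0, 85], [[0, -1, 0], 0, 85], [[0, 0, 0], 0, 85]]}}

```text
time: 3.32
ee_pos: [451.3, -176.1, 281.0]
tool_rot: [2.051, 2.38, -0.001]
force: [-0.8, 1.1, -0.2]
grip_width: 84.9
finger_force: 0.0
```

```bash
python3 - <<'E'
from h import *
s=sense();print(s["time"],s["ee_pos"],s["tool_rot"])
c=calibration("wrist");p,d=grab_frame("wrist")
cv2.imwrite("pics/w2.png",p[...,::-1]);np.savez("w2.npz",p=p,d=d,K=c["intrinsics"],R=c["R"],t=c["t"])
P=wcloud(d,c["intrinsics"],c["R"],c["t"])
D=P[(P[:,0]>420)&(P[:,0]<540)&(P[:,1]>-400)&(P[:,1]<-70)&(P[:,2]>6)&(P[:,2]<60)]
for g in((480,-170,.12),(484,-175,.15)):print(fit(D,scr,g))
plot(P,400,560,-400,-60,2.3,"pics/s2.png")
E
```

```text
3.3167 [ 451.26778687 -176.09897118  280.96129415] [ 2.05095214e+00  2.37971023e+00 -1.23327532e-03]
(array([ 4.70919470e+02, -1.59784155e+02,  1.25178148e-01, -6.02523142e-01]), np.float64(1.276873495384443), 5105)
(array([ 4.70919470e+02, -1.59784155e+02,  1.25178148e-01, -6.02523142e-01]), np.float64(1.2768734954004692), 5105)
```

View pics/s2.png

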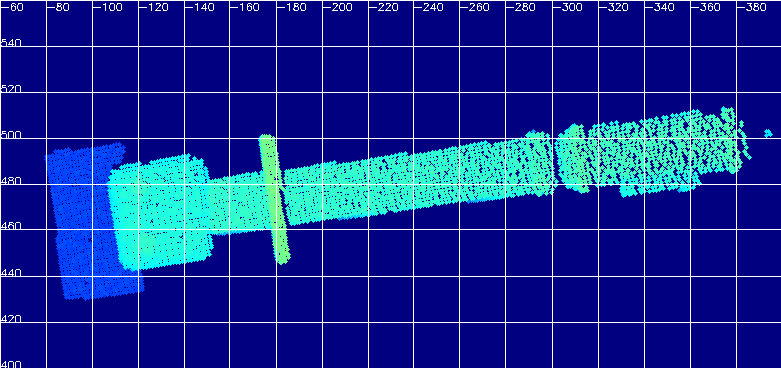

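View pics/w2.png

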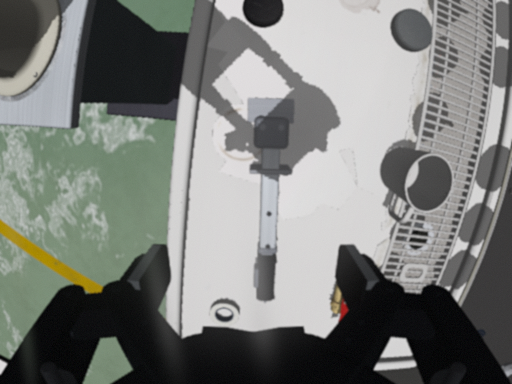

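The wrist view shows the scraper with its stop plate at about (270,169), collar at (267,250) and handle ending at (265,298). The depth plot puts the plate line at about (473,-178). The first fit stuck in a local minimum, so I'll refit with a better start.

```bash
python3 - <<'E'
from h import *
z=np.load("w2.npz");P=wcloud(z["d"],z["K"],z["R"],z["t"])
D=P[(P[:,0]>420)&(P[:,0]<540)&(P[:,1]>-400)&(P[:,1]<-110)&(P[:,2]>6)&(P[:,2]<60)]
for g in((473,-178,.12),(472,-180,.12)):
    x=fit(D,scr,g);print(x)
    a=x[0][2];print("hold",x[0][:2]-42*np.array([-np.sin(a),np.cos(a)]))
T=D[(D[:,1]<-195)&(D[:,1]>-290)];l=cv2.fitLine(T[:,:2].astype(np.float32),cv2.DIST_HUBER,0,.01,.01).ravel();print("tube line",l, np.median(T[:,2]))
E
```

```text
(array([ 4.73233962e+02, -1.80257200e+02,  1.28313273e-01, -8.48595385e-01]), np.float64(0.9159514075279134), 4227)
hold [ 478.60834323 -221.91192434]
(array([ 4.73072817e+02, -1.80257623e+02,  1.29487206e-01, -8.53353865e-01]), np.float64(0.9202990278232477), 4227)
hold [ 478.4960942  -221.90600913]
tube line [ 1.5968354e-01 -9.8716825e-01  4.8101477e+02 -2.4067087e+02] 37.500451097953444
```

Call:
{"name": "move_arm", "arguments": {"increments": [[[0.68, -1, -1], -0.18, 70], [[0.68, -1, -1], 0, 70], [[0, -0.3, -1], 0, 70], [[0, 0, -1], 0, 70], [[0, 0, -1], 0, 70]]}}

```text
time: 3.78
ee_pos: [478.9, -219.0, 180.2]
tool_rot: [-2.069, -2.363, -0.001]
force: [-0.3, 1.2, -0.5]
grip_width: 70.1
finger_force: 0.0
```

Call:
{"name": "move_arm", "arguments": {"increments": [[[0, 0, -1], 0, 70], [[0, 0, -1], 0, 70], [[0, 0, -1], 0, 70], [[0, 0, -1], 0, 70], [[0, 0, 0], 0, 70]]}}

```text
time: 4.2
ee_pos: [476.2, -216.7, 97.1]
tool_rot: [-2.063, -2.358, 0.0]
force: [-1.0, 0.7, -1.1]
grip_width: 69.8
finger_force: 0.0
```

Call:
{"name": "move_arm", "arguments": {"increments": [[[0, 0, -1], 0, 70], [[0, 0, -1], 0, 70], [[0, 0, -1], 0, 70], [[0, 0, -1], 0, 70], [[0, 0, -0.6], 0, 70]]}}

```text
time: 4.62
ee_pos: [478.4, -218.9, 8.4]
tool_rot: [-2.068, -2.363, -0.0]
force: [0.0, -0.0, -0.2]
grip_width: 70.0
finger_force: 0.0
```

Call:
{"name": "move_arm", "arguments": {"increments": [[[0, -0.12, 0], 0, 70], [[0, 0, 0], 0, 15], [[0, 0, 0], 0, 15], [[0, 0, 0], 0, 15], [[0, 0, 0], 0, 15]], "squeeze": 60}}

```text
time: 5.03
ee_pos: [479.7, -223.5, 11.0]
tool_rot: [2.068, 2.361, 0.001]
force: [-5.7, 5.2, 10.4]
grip_width: 23.3
finger_force: 58.5
```

Call:
{"name": "move_arm", "arguments": {"increments": [[[0, 0, 0], 0, 15], [[0, 0, 0], 0, 15], [[0, 0, 0], 0, 15], [[0, 0, 0], 0, 15]]}}

```text
time: 5.37
ee_pos: [479.7, -223.5, 11.0]
tool_rot: [2.068, 2.361, 0.001]
force: [0.4, 1.3, 6.0]
grip_width: 23.1
finger_force: 59.5
```

Call:
{"name": "move_arm", "arguments": {"increments": [[[0, 0, 0.5], 0, 15], [[0, 0, 1], 0, 15], [[0, 0, 1], 0, 15], [[0, 0, 1], 0, 15], [[0, 0, 1], 0, 15]]}}

```text
time: 5.78
ee_pos: [477.9, -222.3, 100.2]
tool_rot: [-2.069, -2.362, 0.0]
force: [-0.2, -0.4, -4.2]
grip_width: 22.9
finger_force: 59.5
```

Call:
{"name": "move_arm", "arguments": {"increments": [[[0, 0, 1], 0, 15], [[0, 0.5, 1], 0, 15], [[0, 1, 0], 0, 15], [[0, 1, 0], 0, 15], [[0, 1, 0], 0, 15]]}}

```text
time: 6.2
ee_pos: [478.1, -151.9, 139.8]
tool_rot: [-2.071, -2.362, 0.0]
force: [-0.4, -0.3, -3.2]
grip_width: 23.6
finger_force: 59.7
```

Call:
{"name": "move_arm", "arguments": {"increments": [[[0, 1, 0], 0, 15], [[0, 1, 0], 0, 15], [[0, 1, 0], 0, 15], [[0, 1, 0], 0, 15], [[0, 1, 0], 0, 15]]}}

```text
time: 6.62
ee_pos: [477.7, -51.6, 139.3]
tool_rot: [-2.07, -2.362, 0.001]
force: [0.8, -0.9, -3.2]
grip_width: 23.2
finger_force: 59.7
```

Call:
{"name": "move_arm", "arguments": {"increments": [[[0.4, 1, 0], 0, 15], [[0.3, 1, 0], 0, 15], [[0, 1, 0], 0, 15], [[0, 1, 0], -0.2, 15], [[0, 1, 0], 0, 15]]}}

```text
time: 7.03
ee_pos: [491.7, 48.3, 139.3]
tool_rot: [-2.094, -2.341, 0.001]
force: [0.1, 0.6, -2.3]
grip_width: 23.2
finger_force: 59.6
```

Call:
{"name": "move_arm", "arguments": {"increments": [[[0, 1, 0], 0, 15], [[0, 1, 0], 0, 15], [[0, 1, 0], 0, 15], [[0, 1, 0], 0, 15], [[0, 1, 0], 0, 15]]}}

```text
time: 7.45
ee_pos: [491.6, 148.2, 139.3]
tool_rot: [-2.093, -2.342, 0.001]
force: [-0.1, 0.1, -2.9]
grip_width: 23.2
finger_force: 59.6
```

Call:
{"name": "move_arm", "arguments": {"increments": [[[0, 1, 0], 0, 15], [[0, 1, 0], 0, 15], [[0, 0.7, 0], 0, 15], [[0, 0, 0], 0, 15], [[0, 0, 0], 0, 15]]}}

```text
time: 7.87
ee_pos: [491.8, 201.5, 139.2]
tool_rot: [-2.092, -2.344, 0.002]
force: [0.3, -0.9, -2.9]
grip_width: 23.1
finger_force: 59.6
```

```bash
python3 - <<'E'
from h import *
s=sense();e=s["ee_pos"];print(s["time"],e,s["tool_rot"],s["finger_force"])
r=s["tool_rot"];print("yaw",(2*np.arctan2(r[1],r[0])-np.pi/2+np.pi)%(2*np.pi)-np.pi)
c=calibration("wrist");p,d=grab_frame("wrist")
cv2.imwrite("pics/w3.png",p[...,::-1]);np.savez("w3.npz",p=p,d=d,K=c["intrinsics"],R=c["R"],t=c["t"],e=e)
P=wcloud(d,c["intrinsics"],c["R"],c["t"])
plot(P,400,580,120,360,3,"pics/s3.png",z0=4,z1=180)
E
```

```text
7.8667 [491.80939347 201.45767983 139.16405093] [-2.09155244e+00 -2.34366141e+00  1.80629850e-03] 59.63195711374283
yaw 0.1135629407344041
```

View pics/s3.png

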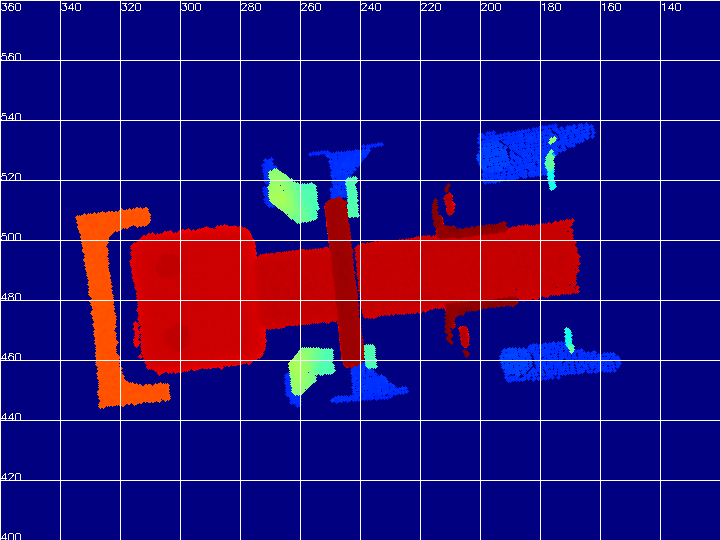

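View pics/w3.png

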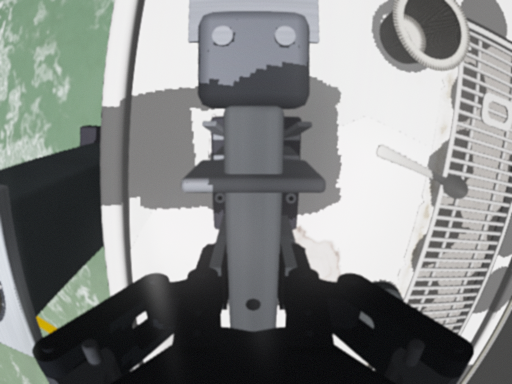

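The wrist view shows the scraper straight over the bracket, with its plate at row ~183 just ahead of the fork pair. Next I'll fit the held pose.

```bash
python3 - <<'E'
from h import *
z=np.load("w3.npz");P=wcloud(z["d"],z["K"],z["R"],z["t"])
T=P[(P[:,2]>110)&(P[:,0]>440)&(P[:,0]<530)]
# local axes
a=.113;ex=np.array([np.cos(a),np.sin(a)]);ey=np.array([-np.sin(a),np.cos(a)])
q=np.stack([(T[:,:2]-[488.3,246.2])@ex,(T[:,:2]-[488.3,246.2])@ey,T[:,2]],-1)
pl=q[(q[:,2]>np.percentile(q[:,2],50))&(abs(q[:,1])<10)&(abs(abs(q[:,0])-20)<9)]
print("plate x",np.percentile(pl[:,0],[1,99]),"y",np.percentile(pl[:,1],[2,50,98]),"zmax",pl[:,2].max())
for s in(1,-1):
    w=pl[pl[:,0]*s>0];print(s,np.percentile(w[:,1],[3,50,97]),np.percentile(w[:,2],95))
top=q[(abs(q[:,0])<8)&(q[:,1]<-8)&(q[:,1]>-75)];print("tube pitch",np.polyfit(top[:,1],top[:,2],1))
for y in(-12,-40,-60):
    w=q[(abs(q[:,1]-y)<4)&(q[:,2]>150)];w=w[w[:,2]>w[:,2].max()-5];print(y,np.percentile(w[:,0],[1,99]),w[:,2].mean())
top2=q[(abs(q[:,0])<8)&(q[:,1]>35)&(q[:,1]<65)];print("head pitch",np.polyfit(top2[:,1],top2[:,2],1))
zz=q[:,2].max()
D=P[(P[:,2]>zz-45)&(P[:,2]<zz+1)&(abs(P[:,0]-488)<45)&(P[:,1]>165)&(P[:,1]<325)]
D=D-[0,0,zz-46]
x=fit(D,scr,(488,246,.113));print(x,zz)
E
```

```text
plate x [-28.75330952  23.88218985] y [-3.08303161 -0.7295309   1.73911231] zmax 175.225711155751
1 [-3.04775362 -0.82174411  1.63284057] 174.58759710072962
-1 [-3.03745948 -0.69619578  1.66216573] 174.7083158272616
tube pitch [  0.36306651 205.49189896]
-12 [-14.42854901   8.98914666] 165.51983060878248
-40 [-53.15539378  32.35661311] 234.60458544370525
-60 [-48.5238716 -44.9207835] 215.89680197129522
head pitch [7.68863285e-03 1.63408430e+02]
(array([4.79518987e+02, 2.10477386e+02, 2.76027880e-01, 2.63483465e+00]), np.float64(3.457950761752718), 20183) 243.14139128102224
```

Call:
{"name": "move_arm", "arguments": {"increments": [[[0.13, 0.04, -0.5], -0.03, 15], [[0, 0, -0.8], 0, 15], [[0, 0, -0.8], 0, 15], [[0, 0, -0.4], 0, 15], [[0, 0, -0.3], 0, 15]]}}

```text
time: 8.33
ee_pos: [494.2, 201.2, 81.5]
tool_rot: [-2.097, -2.337, 0.004]
force: [0.1, -0.0, -3.6]
grip_width: 23.0
finger_force: 59.6
```

Call:
{"name": "move_arm", "arguments": {"increments": [[[0, 0, -0.3], 0, 15], [[0, 0, -0.3], 0, 15], [[0, 0, -0.3], 0, 15], [[0, 0, -0.2], 0, 15], [[0, 0, -0.1], 0, 15]]}}

```text
time: 8.75
ee_pos: [494.9, 202.0, 58.8]
tool_rot: [-2.097, -2.339, 0.001]
force: [0.5, 0.1, -2.5]
grip_width: 23.2
finger_force: 59.6
```

Call:
{"name": "move_arm", "arguments": {"increments": [[[0, 0, -0.2], 0, 15], [[0, 0, -0.2], 0, 15], [[0, 0, -0.15], 0, 15], [[0, 0, -0.05], 0, 15], [[0, 0, 0], 0, 15]]}}

```text
time: 9.17
ee_pos: [495.1, 202.1, 47.2]
tool_rot: [-2.097, -2.339, 0.0]
force: [-0.5, 0.4, -2.7]
grip_width: 23.0
finger_force: 59.7
```

Call:
{"name": "move_arm", "arguments": {"increments": [[[0, 0, -0.06], 0, 15], [[0, 0, -0.06], 0, 15], [[0, 0, 0], 0, 15]]}}

```text
time: 9.42
ee_pos: [495.4, 202.1, 46.9]
tool_rot: [-2.097, -2.339, 0.001]
force: [-8.1, -1.2, 13.1]
grip_width: 23.0
finger_force: 62.0
```

Call:
{"name": "move_arm", "arguments": {"increments": [[[0, 0, 0.04], 0, 15], [[0, 0, 0], 0, 60], [[0, 0, 0], 0, 60], [[0, 0, 0], 0, 60], [[0, 0, 0], 0, 60]]}}

```text
time: 9.83
ee_pos: [495.4, 202.1, 45.8]
tool_rot: [2.097, 2.339, 0.001]
force: [0.6, -0.7, 0.3]
grip_width: 60.1
finger_force: 0.0
```

Call:
{"name": "move_arm", "arguments": {"increments": [[[0, 0, 0.3], 0, 60], [[0, 0, 0.7], 0, 60], [[0, 0, 1], 0, 60], [[0, 0, 1], 0, 60], [[0, 0, 1], 0, 60]]}}

```text
time: 10.25
ee_pos: [495.0, 202.0, 126.9]
tool_rot: [-2.097, -2.339, 0.0]
force: [-0.0, -0.4, 0.4]
grip_width: 60.0
finger_force: 0.0
```

Call:
{"name": "move_arm", "arguments": {"increments": [[[0, -0.5, 1], 0, 70], [[0, -1, 1], 0, 70], [[0, -1, 0.5], 0, 70], [[0, -1, 0], 0, 70], [[0, 0, 0], 0, 70]]}}

```text
time: 10.67
ee_pos: [496.1, 129.6, 177.3]
tool_rot: [2.098, 2.334, 0.001]
force: [-0.4, -0.3, 0.9]
grip_width: 70.0
finger_force: 0.0
```

```bash
python3 - <<'E'
from h import *
s=sense();print(s["time"],s["ee_pos"])
c=calibration("wrist");p,d=grab_frame("wrist")
P=wcloud(d,c["intrinsics"],c["R"],c["t"])
a=.11;ex=np.array([np.cos(a),np.sin(a)]);ey=np.array([-np.sin(a),np.cos(a)])
q=np.stack([(P[:,:2]-[488.3,246.2])@ex,(P[:,:2]-[488.3,246.2])@ey,P[:,2]],-1)
q=q[(abs(q[:,0])<60)&(q[:,1]>-230)&(q[:,1]<110)]
plot(q,-60,60,-230,110,2.3,"pics/s4.png",z0=4,z1=100)
def st(n,y0,y1,x=11,zl=55):
    w=q[(q[:,1]>y0)&(q[:,1]<y1)&(abs(q[:,0])<x)&(q[:,2]>zl)&(q[:,2]<95)]
    print(n,len(w),len(w) and (np.polyfit(w[:,1],w[:,2],1),w[:,2].mean(),np.percentile(w[:,0],[1,99]),np.percentile(w[:,1],[1,99])))
st("head",33,67,40);st("tube",-68,-15,20);st("tube2",-108,-84,20);st("handle",-220,-122,20);st("plate",-6,6,28,78)
E
```

```text
10.6667 [496.07910597 129.55346192 177.28092263]
head 1128 (array([6.38220118e-03, 7.06984917e+01]), np.float64(70.9692793671341), array([-21.2516564 ,  24.33673541]), array([33.16194693, 52.14292531]))
tube 1846 (array([-2.87031495e-03,  7.32498842e+01]), np.float64(73.37015011239112), array([-10.4321766 ,  13.42514215]), array([-67.87324851, -15.61810408]))
tube2 781 (array([-6.31604896e-03,  7.26920366e+01]), np.float64(73.29757962617907), array([-10.76032203,  12.93353686]), array([-107.84890525,  -84.2462425 ]))
handle 2672 (array([-1.25110795e-02,  7.20801612e+01]), np.float64(74.11501399362058), array([-17.69304241,  14.25201747]), array([-207.16618726, -124.18117604]))
plate 505 (array([ 0.14404877, 81.28803405]), np.float64(81.09494257901667), array([-25.71853751,  27.7605369 ]), array([-4.11066482,  1.73381839]))
```

View pics/s4.png

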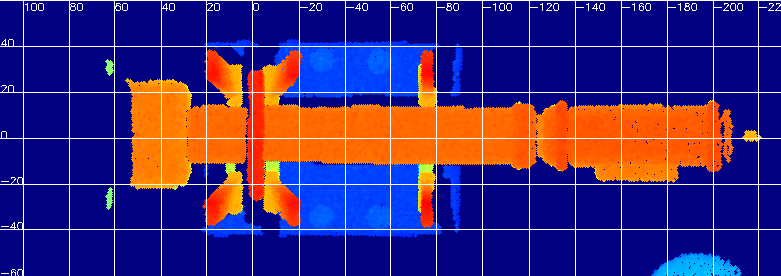

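The scraper is seated: plate top at 81 mm, level and aligned, with the plate between the close forks. The handle centre is at about (507.5,79.3) and the button is on the -x side. Next I'll go to the handle.

Call:
{"name": "move_arm", "arguments": {"increments": [[[0.55, -1, -0.5], 0, 70], [[0, -1, -1], 0, 70], [[0, -0.5, -1], 0, 70], [[0, 0, -1], 0, 70], [[0, 0, 0], 0, 70]]}}

```text
time: 11.13
ee_pos: [502.6, 82.5, 101.3]
tool_rot: [-2.093, -2.333, 0.008]
force: [-1.1, -0.0, -0.0]
grip_width: 70.3
finger_force: 0.0
```

Call:
{"name": "move_arm", "arguments": {"increments": [[[0, 0, -1], 0, 70], [[0, 0, -1], 0, 70], [[0, 0, -1], 0, 70], [[0, 0, -0.2], 0, 70], [[0, 0, 0], 0, 70]]}}

```text
time: 11.55
ee_pos: [505.1, 82.9, 41.0]
tool_rot: [-2.094, -2.338, 0.002]
force: [0.4, -0.2, 0.6]
grip_width: 69.8
finger_force: 0.0
```

Call:
{"name": "move_arm", "arguments": {"increments": [[[0.1, -0.18, 0.08], 0, 70], [[0, 0, 0], 0, 15], [[0, 0, 0], 0, 15], [[0, 0, 0], 0, 15], [[0, 0, 0], 0, 15]], "squeeze": 40}}

```text
time: 11.97
ee_pos: [509.0, 78.3, 44.3]
tool_rot: [2.096, 2.338, 0.002]
force: [1.1, -0.3, 2.4]
grip_width: 25.5
finger_force: 44.6
```

Call:
{"name": "move_arm", "arguments": {"increments": [[[0, 0, 0], 0, 15], [[0, 0, 0], 0, 15], [[0, 0, 0], 0, 15]]}}

```text
time: 12.22
ee_pos: [509.0, 78.3, 44.1]
tool_rot: [2.096, 2.338, 0.002]
force: [0.7, -1.2, 4.9]
grip_width: 25.8
finger_force: 44.8
```

Call:
{"name": "move_arm", "arguments": {"increments": [[[0.02, -0.2, 0], 0, 15], [[0.055, -0.5, 0], 0, 15], [[0.055, -0.5, 0], 0, 15], [[0.055, -0.5, 0], 0, 15], [[0.055, -0.5, 0], 0, 15]]}}

```text
time: 12.63
ee_pos: [513.3, 33.2, 43.4]
tool_rot: [2.098, 2.338, 0.001]
force: [3.0, 1.3, 4.0]
grip_width: 25.5
finger_force: 44.8
```

Call:
{"name": "move_arm", "arguments": {"increments": [[[0.055, -0.5, 0], 0, 15], [[0.055, -0.5, 0], 0, 15], [[0.055, -0.5, 0], 0, 15], [[0.055, -0.5, 0], 0, 15], [[0.03, -0.3, 0], 0, 15]]}}

```text
time: 13.05
ee_pos: [517.7, -12.9, 43.1]
tool_rot: [-2.098, -2.338, 0.001]
force: [2.0, 1.9, 1.8]
grip_width: 25.3
finger_force: 44.6
```

Call:
{"name": "move_arm", "arguments": {"increments": [[[0.02, -0.2, 0], 0, 15], [[0.01, -0.1, 0], 0, 15], [[0.01, -0.1, 0], 0, 15], [[0, 0, 0], 0, 15], [[0, 0, 0], 0, 15]]}}

```text
time: 13.47
ee_pos: [518.7, -19.7, 43.3]
tool_rot: [2.096, 2.339, -0.001]
force: [2.9, -0.6, 1.7]
grip_width: 25.6
finger_force: 44.6
```

Call:
{"name": "move_arm", "arguments": {"increments": [[[0.01, -0.1, 0], 0, 15], [[0, 0, 0], 0, 15], [[0, 0, 0], 0, 15]]}}

```text
time: 13.72
ee_pos: [518.8, -21.4, 43.2]
tool_rot: [-2.097, -2.339, 0.0]
force: [1.3, 0.1, 1.2]
grip_width: 25.6
finger_force: 44.5
```

Call:
{"name": "move_arm", "arguments": {"increments": [[[0.005, -0.05, 0], 0, 15], [[0, 0, 0], 0, 15], [[0, 0, 0], 0, 15]]}}

```text
time: 13.97
ee_pos: [518.5, -22.3, 43.1]
tool_rot: [-2.096, -2.339, 0.001]
force: [0.6, 2.7, 2.2]
grip_width: 25.4
finger_force: 44.4
```

Call:
{"name": "move_arm", "arguments": {"increments": [[[0.01, -0.1, 0], 0, 15], [[0, 0, 0], 0, 15], [[0, 0, 0], 0, 15]]}}

```text
time: 14.22
ee_pos: [518.4, -22.8, 42.8]
tool_rot: [-2.095, -2.337, -0.002]
force: [1.0, 8.8, 2.3]
grip_width: 25.2
finger_force: 44.5
```

```bash
python3 - <<'E'
from h import *
s=sense();print(s["time"],s["ee_pos"],s["force"],s["finger_force"])
a=.11;ex=np.array([np.cos(a),np.sin(a)]);ey=np.array([-np.sin(a),np.cos(a)])
for n in("wrist","side","scene"):
    c=calibration(n);p,d=grab_frame(n)
    P=wcloud(d,c["intrinsics"],c["R"],c["t"]) if n=="wrist" else cloud(p,d,c)[0]
    q=np.stack([(P[:,:2]-[488.3,246.2])@ex,(P[:,:2]-[488.3,246.2])@ey,P[:,2]],-1)
    for nm,y0,y1,x,zl in(("head",33,60,20,55),("tube",-68,-15,11,55),("plate",-7,6,27,78),("collar",-125,-108,20,74.5),("rod",-225,-126,12,58),("handle",-330,-225,12,55)):
        w=q[(q[:,1]>y0)&(q[:,1]<y1)&(abs(q[:,0])<x)&(q[:,2]>zl)&(q[:,2]<95)]
        if len(w)>8: print(n,nm,len(w),"z",w[:,2].mean().round(1),np.percentile(w[:,1],[1,99]).round(1),np.percentile(w[:,0],[1,99]).round(1))
E
```

```text
14.2167 [518.3849079  -22.78263743  42.76506112] [1.02850739 8.84841953 2.26602139] 44.48174759745598
wrist rod 8014 z 69.1 [-224.2 -154.5] [-9.3  8.3]
wrist handle 8407 z 72.9 [-299.2 -225.7] [-11.7  11.8]
side head 112 z 73.3 [33.4 59. ] [-19.5  19.4]
side tube 94 z 74.1 [-66.8 -15.3] [-10.3  10.4]
side plate 48 z 81.4 [-4.5  4.3] [-25.9  24.1]
side collar 20 z 75.7 [-119.8 -108.2] [-14.4  11.1]
side rod 134 z 68.7 [-223.3 -130.9] [-11.    6.3]
side handle 120 z 73.4 [-301.4 -225.6] [-11.8  11.7]
scene head 34 z 73.5 [34.3 58.6] [-19.1  17.7]
scene tube 43 z 73.1 [-66.6 -16.5] [-10.9  10. ]
scene plate 15 z 81.4 [-6.2 -0.4] [-26.5  23.9]
scene rod 52 z 66.8 [-201.1 -126.4] [-11.8   8.5]
scene handle 77 z 70.7 [-324.6 -251.2] [-11.6  11.3]
```

Call:
{"name": "move_arm", "arguments": {"increments": [[[0, 0, 0], 0, 15], [[0, 0, 0], 0, 15], [[0, 0, 0], 0, 15], [[0, 0, 0], 0, 15], [[0, 0, 0], 0, 15]]}}

```text
time: 14.78
ee_pos: [518.4, -22.8, 42.8]
tool_rot: [-2.095, -2.337, -0.002]
force: [0.7, 9.2, 2.1]
grip_width: 25.5
finger_force: 44.5
```

```bash
python3 -c "
from bench import *
s=sense();print(s['ee_pos'],s['force'],s['finger_force'],abs(s['joint_velocities']).max());print(finish_job())"
```

```text
[518.39389064 -22.78666595  42.78789364] [0.6746547  9.15095055 2.0950234 ] 44.473561495542526 0.0014749315764009978
the job is handed in; nothing more can be done
None
```

The scraper is seated in the bracket and the handle is drawn out about 101 mm to its end stop, still gripped at about 44 N; I handed the job in at about 15 s of robot time, with no verdict returned.

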